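# Set the job colour on the desk logger

## Robot

A 7-joint arm with a two-finger parallel gripper is mounted at the origin on the work surface. World frame = base frame: x ahead of the robot, y to its left, z up, the work surface at z = 0. Lengths are in mm, angles in rad, forces in N, time in s.
With the tool pointing down it reaches from about 350 to 900 mm from the base axis. Payload 19.9 kg.
Tool frame: the origin (TCP) lies on the mounting face of the last link; the fingertips stand 199 mm ahead of it and the grasp point (between the pads) lies 180 mm ahead of it; z points along the fingers, x is the direction in which the jaws open and shut, and the axes are right-handed (so a half turn about z gives the same grasp; the last joint's range is limited). The gripper opens to 94 mm and grips with 3 to 60 N. Pads are 16 mm wide; open, the fingers measure 119 mm over their backs; the gripper's body (75 mm by 177 mm) begins 78 mm behind the grasp point.
Start: joints at [1.302, 0.417, -0.01, 1.614, 0.005, 1.111, -0.053], TCP at [141.153, -608.847, 404.625] pointing down, gripper open.
Joint ranges: [-2.81, 2.81], [-0.39, 2.02], [-1.27, 1.25], [0.06, 2.57], [-1.19, 4.33], [0.19, 2], [-2.82, 2.82]. Speed limits (rad/s): [1.89, 1.89, 2.39, 2.39, 3.01, 3.01, 3.01].

## Interface

Orientations are given as a unit quaternion [x, y, z, w].
In Python, from workcell import arm, cams gives the robot as it stands.
- The arm moves only by the tool step_arm, never from a script. Its argument "rows" is one flat list of numbers, 7 for each row, row after row: the shift along the tool's x, y, z in m, then the turn, a rotation vector about the tool's x, y, z in degrees, then the finger opening in m, from 0 to 0.094. A call has 1 to 10 rows; each row shifts and turns the pose as measured when the row begins, along the tool's axes as they then stand; what a row does not reach is not made up. A row lasts 1/10 s, in which the tool goes at most 50 mm and 8.59 degrees, less where a joint would pass 70% of its speed; a pose out of reach is approached as far as the arm can. A call is refused whole if a number of a shift passes 0.05 or a number of a turn 8.59, either way. A call with a gripper value outside its range is refused whole. The fingers move at their own pace and stop on an object; "force" is the grip in N (left out, the last holds). Time passes only in rows, so rows that do not move let the fingers close. It gives the time, the measured TCP pose, the force and the opening at its end, in the units of the state.
- arm.read_state(): the state, without advancing time (a new reading comes with each control period).
- cams.camera(name): name is "side" or "top"; returns the picture (480x640x3 uint8, blue, green, red); there is no depth.
- cams.camera_info(name): a dict with "mtx" (3x3 intrinsics, pixels), "rvec" (rotation vector, rad) and "tvec" (3), from world to camera coordinates, as OpenCV has them. Camera axes: x right, y down, z forward; pixel columns grow to the right and rows downward; lengths in mm; the calibration is good to about 2 mm. A picture is of the moment at which its call begins. camera_info takes no time and is no camera call.
- arm.hand_in(): hands the job in, once; it reports no verdict.
The state is a dict: "time_s": time; "joints": joint angles; "joint_vel": joint speeds; "joint_efforts": joint torques, N m; "position": TCP position; "eef_rot": TCP orientation; "contact_force": force on the tool from outside, world axes, zero at the start; "moment": the same for the moment, N m; "finger_gap": finger opening in mm.
Only numpy, scipy, OpenCV 4.12 (cv2) and the standard library are available. Lean on these libraries where they do the work, as an engineer would, in place of code of your own. Each camera call takes 0.05 s, during which the arm holds its last target. There are 200 camera calls.

## Task

Set the desk logger to blue: with a fingertip, flick the thumbwheel by its coloured fins, top edge going away from the robot base, click by click until the blue fin stands straight up between the two white marks, without ever clicking past it. Only then press the round red button next to the wheel all the way down and let it come back up. Nothing is to be picked up, and the mouse, the mug and the yellow note block stay where they are.

Things in the scene. Friction and masses are not known exactly. Their poses are not given: they have to be found in the camera images.
- logger: Desk logger, a grey plastic case 150 (x) x 190 (y) x 58 mm high, screwed to the desk. Origin: centre of its underside; z up; x is the direction in which the wheel's top edge must travel (away from the robot base, give or take the yaw). On its top, at y = +30 mm, the thumbwheel comes out of a black slot; at x = +10, y = -55 mm sits the red button.
- wheel_axis (a point): Centre of the thumbwheel, 45 mm above the desk; its axis lies along the logger's y. Dark drum 60 mm in diameter, 24 mm wide, with 8 coloured radial fins 45 degrees apart, 6 mm thick, 24 mm wide, standing 15 mm out of the drum (tips on a radius of 45 mm). The drum's top is 17 mm and the upright fin's tip 32 mm above the case's top.
- fin_mid (a point): Point on the case 36 mm above wheel_axis, at the upright fin, 6 mm above the drum's top. The neighbouring fins end below this height. A fingertip's end drawn level along the logger's +x through here (30 mm before to 40 mm past; 3 mm higher or lower will do) moves the upright fin some 37 degrees, slips over it and leaves the wheel exactly one click further.
- wheel_mark (a point): Point on the case where the tip of the upright fin is, 90 mm above the desk, midway between the two white marks lying flat on the case on either side of the wheel. Fins come up in this order as the wheel advances: red, yellow, green, white, orange, purple, blue, black.
- thumbwheel (a joint): Wheel angle (rad), growing as the top edge goes to the logger's +x. A click is pi/4. Red is upright at 0, blue at 6 clicks = 4.712; stops at -0.15 and 5.65. Starts two to five clicks short of blue; may take half a second to settle at first. A sprung detent holds each click (2 to 4 N at a fin to leave it) and beyond half a click draws the wheel into the next.
- enter (a joint): Travel of the red button (m): 0 up, 0.006 fully down. Spring return; fully down takes about 5 N.
- enter_top (a point): Centre of the red button's top face, when up 80 mm above the desk; button 32 mm in diameter in a black round housing 48 mm wide, 70 mm high above the desk; pressed straight down. It counts as pressed beyond 5 mm of travel.
- mouse: Red and black computer mouse, 100 x 60 x 34 mm, loose, to be left alone. Origin: centre of its underside.
- mug: Blue mug, 80 mm in diameter, 92 mm high, handle at its +y, loose, to be left alone. Origin: centre of its underside.
- notes: Yellow block of notes, 75 x 75 x 30 mm, loose, to be left alone. Origin: centre of its underside.
There are look-alikes about, which are no part of the job. There is more than one size of the logger; the job needs the larger.

How it is judged:
By the outcome, as a careful person would: the job done as asked, in the order asked, and still so for the second after the job is handed in, with the robot touching nothing.
It also fails if it takes over 67 s, if anything falls off the work surface, if the arm or the gripper's body presses on something with over 40 N, if the wrist force passes 120 N, or if a joint passes its speed limit or range.

## Working session

There is one attempt and no reset: what is moved stays moved. The work goes in short steps, Python scripts to look and compute and a tool call to move; the robot and the scene stay as the last step left them, time stands still between calls to the robot, and variables do not carry over. Pictures are saved under pics/ and viewed, about 8 in all and at most 12, crops included, and the job is handed in when it is done.

Besides the shell and the picture viewer there is one more tool, called after "Request:" as name(argument=value, ...) on one line, values as JSON. step_arm: Moves the arm, as the interface text tells. Its arguments: {"type":"object","properties":{"rows":{"type":"array"},"force":{"type":"number"}},"required":["rows"]}

```bash
mkdir -p pics; ls; python3 - <<'E'
from workcell import arm,cams
import cv2,numpy as np
for n in("top","side"):
    cv2.imwrite(f"pics/{n}0.png",cams.camera(n)); i=cams.camera_info(n)
    R=cv2.Rodrigues(np.array(i["rvec"],float))[0]; print(n,np.array(i["mtx"]).tolist(),(-R.T@np.array(i["tvec"]).ravel()).round(),R.round(3).tolist())
s=arm.read_state();print(s)
E
```

```text
pics
top [[568.2267069358302, 0.0, 318.89969004976365], [0.0, 568.2267069358302, 231.56838208901416], [0.0, 0.0, 1.0]] [ 345.   39. 1142.] [[-0.016, -1.0, -0.003], [-0.982, 0.016, -0.19], [0.19, 0.0, -0.982]]
side [[544.2442993241085, 0.0, 314.8765042571622], [0.0, 544.2442993241085, 234.04357597078928], [0.0, 0.0, 1.0]] [114. 737. 566.] [[-0.838, -0.545, -0.011], [-0.268, 0.429, -0.863], [0.475, -0.72, -0.506]]
{'time_s': 0.1, 'joints': array([ 1.30150139,  0.41793048, -0.01032085,  1.61410236,  0.00471801,
        1.11068369, -0.05300706]), 'joint_vel': array([-1.13585375e-03, -1.73811006e-03,  1.13833950e-03, -1.19878898e-03,
        7.07883215e-05, -1.48061670e-03, -4.73013317e-04]), 'joint_efforts': array([ 6.55679669e-04, -8.52585340e+01,  6.40181489e-01, -4.26698720e+01,
       -4.88984969e-02,  1.63923256e-02,  8.73494446e-05]), 'position': array([ 141.13104401, -608.74013438,  404.08241399]), 'eef_rot': array([ 7.82896597e-01, -6.22151602e-01, -4.58508328e-04, -3.04080108e-04]), 'contact_force': array([-0.50454594, -1.24805378,  0.34922434]), 'moment': array([ 2.01868958e-02, -2.67565827e-05, -4.69380422e-02]), 'finger_gap': 93.6764057869389}
```

View pics/top0.png

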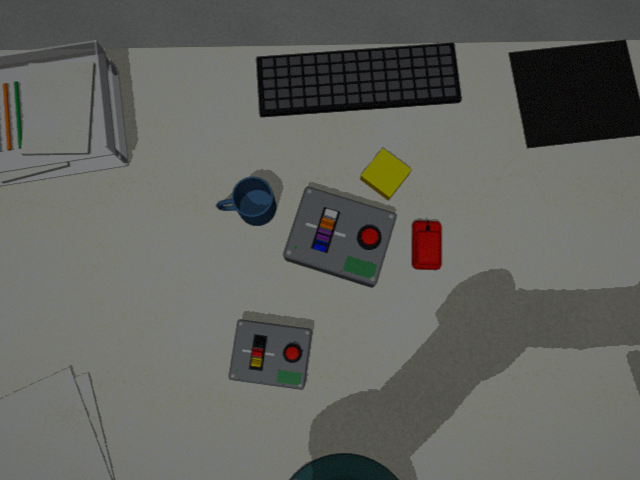

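View pics/side0.png

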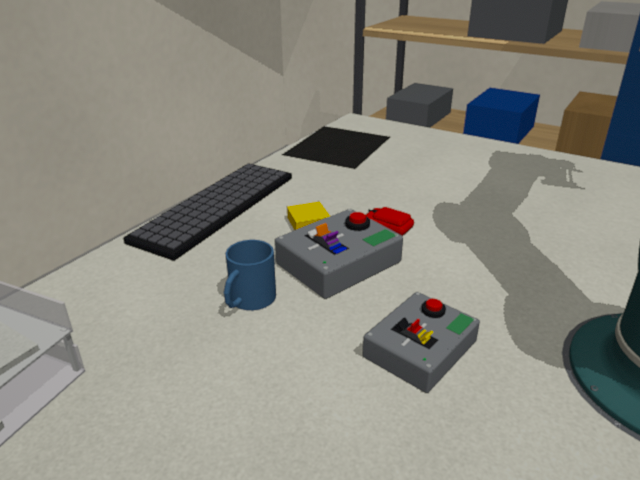

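Top view: the large logger is at about (340,235), with its button at (370,237), wheel at (325,230) and marks near (311,225) and (341,235). The smaller look-alike is at (270,353). The visible fins, far to near, are white, orange, purple and blue. Next I'll measure the pose and enlarge the wheel.

```bash
cat > h.py <<'E'
import cv2,numpy as np
from workcell import arm,cams
def cal(n):
    i=cams.camera_info(n);R=cv2.Rodrigues(np.array(i["rvec"],float))[0];t=np.array(i["tvec"],float).ravel()
    return np.array(i["mtx"],float),R,t
def ray(n,uv,z):
    K,R,t=cal(n);d=R.T@np.linalg.solve(K,[uv[0],uv[1],1]);c=-R.T@t
    return c+d*(z-c[2])/d[2]
def proj(n,p):
    K,R,t=cal(n);q=K@(R@np.asarray(p,float)+t);return q[:2]/q[2]
def blobs(m,amin=20):
    k,l,st,ce=cv2.connectedComponentsWithStats(m.astype(np.uint8))
    return [(ce[i].round(1).tolist(),int(st[i][4])) for i in range(1,k) if st[i][4]>=amin]
E
python3 - <<'E'
from h import *
im={n:cams.camera(n) for n in("top","side")}
for n in im:
    b,g,r=[im[n][...,i].astype(int) for i in range(3)]
    red=(r>140)&(g<60)&(b<60)
    for c,a in blobs(red,60): print(n,"red",c,a,ray(n,c,80).round(1))
    hsv=cv2.cvtColor(im[n],cv2.COLOR_BGR2HSV)
    w=(hsv[...,2]>150)&(hsv[...,1]<40)
    x0,y0,x1,y1=(280,185,400,290) if n=="top" else (270,200,405,295)
    m=np.zeros_like(w);m[y0:y1,x0:x1]=w[y0:y1,x0:x1]
    print(n,"white",[(c,a,ray(n,c,58).round(1)) for c,a in blobs(m,5) if a<200])
    if n=="top":
        g=cv2.inRange(hsv,(0,0,60),(179,60,140));g[:185]=0;g[290:]=0;g[:,:278]=0;g[:,405:]=0
        cs=max(cv2.findContours(g,cv2.RETR_EXTERNAL,cv2.CHAIN_APPROX_NONE)[0],key=cv2.contourArea)
        rr=cv2.minAreaRect(cs);print(rr);P=[ray(n,p,58)[:2] for p in cv2.boxPoints(rr)];print(np.round(P,1),np.mean(P,0),[np.linalg.norm(P[i]-P[i-1]) for i in range(4)])
a=cv2.resize(im["top"][180:290,280:400],None,fx=4,fy=4,interpolation=2);b=cv2.resize(im["side"][200:300,270:410],None,fx=4,fy=4,interpolation=2)
a=cv2.resize(a,(400,367))
b=cv2.resize(b,(400,286));cv2.imwrite("pics/c1.png",np.hstack([a,np.vstack([b,np.zeros((81,400,3),np.uint8)])]))
E
```

```text
top white []
((341.0, 237.0), (104.0, 126.0), 90.0)
[[ 650.   118.7]
 [ 645.9 -130. ]
 [ 440.9 -121. ]
 [ 444.7  119.1]] [545.39312057  -3.28645223] [np.float64(205.2666538415796), np.float64(248.79811473467572), np.float64(205.18125403371698), np.float64(240.17068550816637)]
side red [387.2, 217.3] 632 [490.1 -78.4  80. ]
side red [433.9, 303.0] 105 [316.9 118.6  80. ]
side white [([312.3, 232.1], 37, array([599.2,   9.5,  58. ])), ([339.7, 235.0], 11, array([550.7,  -8.3,  58. ])), ([312.8, 246.4], 18, array([570.7,  51.4,  58. ]))]
```

View pics/c1.png

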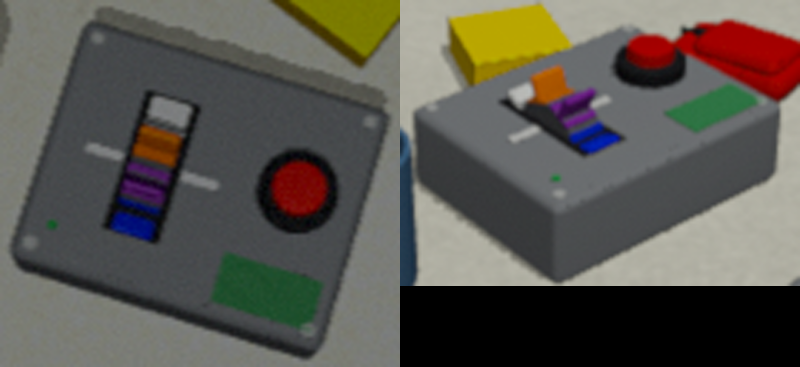

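The crop shows the white marks on either side of the wheel, with orange standing between them, purple next on the near side, then blue. That fits two clicks to go. Next I'll refine the top-view measurement with dimmer thresholds.

```bash
python3 - <<'E'
from h import *
n="top";im=cams.camera(n);hsv=cv2.cvtColor(im,cv2.COLOR_BGR2HSV);b,g,r=[im[...,i].astype(int) for i in range(3)]
roi=np.zeros(im.shape[:2],bool);roi[185:290,280:400]=1
top=im[215:222,345:352].reshape(-1,3).mean(0);print("case colour",top)
for c,a in blobs((r>100)&(g<60)&(b<60)&roi,60): print("button",c,a,ray(n,c,80).round(1))
m=(np.abs(im.astype(int)-top).max(2)>0)&(im.min(2)>top.mean()+30)&(hsv[...,1]<50)&roi
for c,a in blobs(m,4):
    if a<300: print("white",c,a,ray(n,c,58).round(1))
gm=(hsv[...,0]>45)&(hsv[...,0]<85)&(hsv[...,1]>100)&roi;print("green",blobs(gm,20))
case=((np.abs(im.astype(int)-top).max(2)<14)&roi).astype(np.uint8)
case=cv2.morphologyEx(case,cv2.MORPH_OPEN,np.ones((3,3)))
cs=max(cv2.findContours(case,cv2.RETR_EXTERNAL,cv2.CHAIN_APPROX_NONE)[0],key=cv2.contourArea)
W=np.array([ray(n,p[0],58)[:2] for p in cs],np.float32);rr=cv2.minAreaRect(W);print("case",rr)
for s,lo,hi in(("orange",(8,120,60),(18,255,255)),("purple",(140,80,40),(160,255,255)),("blue",(115,120,40),(130,255,255))):
  for q in("top","side"):
    I=im if q=="top" else cams.camera("side");h=cv2.inRange(cv2.cvtColor(I,cv2.COLOR_BGR2HSV),lo,hi)>0
    k=np.zeros(h.shape,bool); k[(slice(195,260) if q=="top" else slice(210,270)),300:360]=1
    print(s,q,blobs(h&k,6))
E
```

```text
case colour [75.24489796 72.87755102 70.46938776]
button [369.3, 235.9] 178 [540.8 -56.3  80. ]
white [330.5, 212.8] 69 [592.   16.1  58. ]
white [390.4, 215.8] 5 [ 584.1 -100.7   58. ]
white [310.8, 224.9] 29 [568.5  55.   58. ]
white [339.2, 233.8] 30 [5.5e+02 1.0e-01 5.8e+01]
white [288.6, 252.2] 5 [515.4  98.5  58. ]
green [([359.5, 266.7], 458)]
case ((547.73388671875, -1.537841796875), (187.49794006347656, 144.6139373779297), 71.60665893554688)
orange top [([326.7, 223.3], 126)]
orange side [([321.8, 229.7], 135)]
purple top [([324.0, 231.0], 34), ([322.3, 236.8], 64)]
purple side [([330.5, 237.5], 131)]
blue top [([320.8, 241.1], 28), ([319.7, 247.1], 83)]
blue side [([337.0, 247.9], 104)]
```

```bash
cat >> h.py <<'E'
W=np.array([558.2,27.4]);B=np.array([540.5,-56.4]);yaw=np.radians(-18.5)
def go(target,zt):
    "target in logger axes rel. to wheel (xL,yL), tip height zt: print where the tip is, and shift needed in tool axes"
    from scipy.spatial.transform import Rotation as Ro
    s=arm.read_state();R=Ro.from_quat(s["eef_rot"]);M=R.as_matrix();tip=s["position"]+199*M[:,2]
    ex=np.array([np.cos(yaw),np.sin(yaw)]);ey=np.array([-ex[1],ex[0]])
    G=np.column_stack([-np.r_[ey,0],-np.r_[ex,0],[0,0,-1]])
    print("t",s["time_s"],"tip",tip.round(1),"L",(np.c_[ex,ey].T@(tip[:2]-W)).round(1),"F",s["contact_force"].round(1),"gap",round(s["finger_gap"],1))
    rv=Ro.from_matrix(M.T@G).as_rotvec(degrees=True)
    d=np.r_[W+ex*target[0]+ey*target[1],zt]-tip
    print("turn deg",rv.round(2),"tool shift",(M.T@d).round(1),"after turn",(G.T@d).round(1),"vel",np.abs(s["joint_vel"]).max().round(3))
E
python3 -c "
from h import *
for z in(75,90):print(proj('top',[558.2,27.4,z]),proj('side',[558.2,27.4,z]))
go((-50,0),205)"
```

```text
[325.1164392 228.1506083] [325.92305485 234.25627261]
[325.1770062  226.59784705] [325.91707237 226.94144621]
t 0.4 tip [ 141.1 -608.8  205.5] L [-193.7 -735.7] F [-0.1 -1.   0.1] gap 94.3
turn deg [1.000e-02 2.000e-02 3.155e+01] tool shift [-551.7 -507.4    0.6] after turn [-7.357e+02 -1.437e+02  5.000e-01] vel 0.002
```

Request:
step_arm(rows=[-0.034, -0.031, 0, 0, 0, 0, 0, -0.034, -0.031, 0, 0, 0, 0, 0, -0.034, -0.031, 0, 0, 0, 0, 0, -0.034, -0.031, 0, 0, 0, 0, 0, -0.034, -0.031, 0, 0, 0, 0, 0, -0.034, -0.031, 0, 0, 0, 0, 0, -0.034, -0.031, 0, 0, 0, 0, 0, -0.034, -0.031, 0, 0, 0, 0, 0, -0.034, -0.031, 0, 0, 0, 0, 0, -0.034, -0.031, 0, 0, 0, 0, 0], force=20)

```text
time_s: 1.4
position: [370.5, -196.5, 403.9]
eef_rot: [0.78, -0.626, 0.001, 0.002]
contact_force: [1.8, -1.1, 0.1]
finger_gap: 17.5
```

```bash
python3 - <<'E'
from h import *
ex=np.array([np.cos(yaw),np.sin(yaw)])
for a in(-45,-35,0,10,45):
    r=38;p=np.r_[W+ex*r*np.sin(np.radians(a)),45+r*np.cos(np.radians(a))]
    print(a,proj('top',p).round(1),proj('side',p).round(1))
I={q:cams.camera(q) for q in("top","side")}
for s,lo,hi in(("orange",(8,120,60),(18,255,255)),("purple",(140,80,40),(160,255,255)),("blue",(115,120,40),(130,255,255))):
  for q in("top","side"):
    h=cv2.inRange(cv2.cvtColor(I[q],cv2.COLOR_BGR2HSV),lo,hi)>0
    k=np.zeros(h.shape,bool); k[(slice(195,260) if q=="top" else slice(210,270)),300:360]=1
    print(s,q,blobs(h&k,6))
go((-50,0),205)
E
```

```text
-45 [320.9 241.6] [335.7 241.8]
-35 [321.7 238.7] [333.8 238.6]
0 [325.1 227.3] [325.9 230.4]
10 [326.2 224.1] [323.6 229.2]
45 [329.3 215.4] [316.5 230. ]
orange top [([326.8, 223.2], 132)]
orange side [([321.8, 229.8], 135)]
purple top [([323.0, 234.7], 107)]
purple side [([330.6, 237.6], 135)]
blue top [([320.8, 241.3], 32), ([319.8, 247.1], 82)]
blue side [([337.1, 247.9], 105)]
t 1.5 tip [ 372.4 -194.5  204.9] L [-105.8 -269.4] F [-0.3 -1.2  0. ] gap 9.3
turn deg [-0.06 -0.2  31.45] tool shift [-200.7 -188.1   -0.8] after turn [-2.694e+02 -5.580e+01 -1.000e-01] vel 0.113
```

```bash
python3 - <<'E'
from h import *
ex=np.array([np.cos(yaw),np.sin(yaw)]);ey=np.array([-ex[1],ex[0]])
def fin(q,a,im,o,f,col):
    a=np.radians(a);P=[]
    for r,t,y in((30,0,12),(45,0,12),(45,0,-12),(30,0,-12)):
        P.append((proj(q,np.r_[W+ex*(r*np.sin(a))+ey*y,45+r*np.cos(a)])-o+.5)*f)
    cv2.polylines(im,[np.int32(P)],True,col,1)
out=[]
for q,o in(("top",(300,200)),("side",(292,208))):
    I=cams.camera(q)[o[1]:o[1]+56,o[0]:o[0]+56]
    for k in(0,1):
        c=cv2.resize(I,(400,400) if 0 else (300,300),interpolation=cv2.INTER_CUBIC)
        c=cv2.convertScaleAbs(c,alpha=1.6 if q=="top" else 1)
        if k:
            for a in(-45,0,45):fin(q,a,c,np.array(o),300/56,(255,255,0))
        out.append(c)
cv2.imwrite("pics/c2.png",np.vstack([np.hstack(out[:2]),np.hstack(out[2:])]))
E
```

```text
(no output)
```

View pics/c2.png

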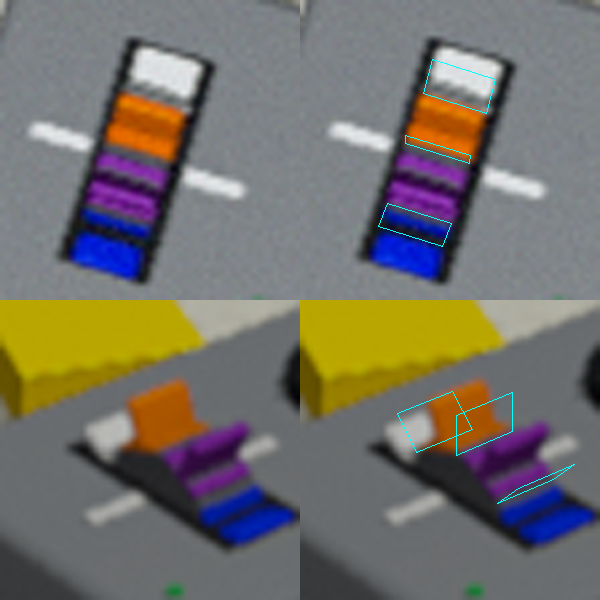

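The wheel looks turned about +20° past orange, roughly between clicks. One flick is safe whichever way it reads, and I'll look again after it. Moving to the approach point now.

Request:
step_arm(rows=[0, 0, 0, 0, 0, 7.9, 0, 0, 0, 0, 0, 0, 7.9, 0, 0, 0, 0, 0, 0, 7.9, 0, 0, 0, 0, 0, 0, 7.8, 0, -0.045, -0.009, 0, 0, 0, 0, 0, -0.045, -0.009, 0, 0, 0, 0, 0, -0.045, -0.009, 0, 0, 0, 0, 0, -0.045, -0.009, 0, 0, 0, 0, 0, -0.045, -0.009, 0, 0, 0, 0, 0, 0, 0, 0, 0, 0, 0, 0])

```text
time_s: 2.6
position: [493.1, -9.9, 402.6]
eef_rot: [-0.561, 0.828, -0.002, -0.001]
contact_force: [-0.8, -0.5, 0.5]
finger_gap: 0.6
```

```bash
python3 -c "
from h import *
go((-55,0),120)"
```

```text
t 2.6 tip [493.1 -10.9 203.6] L [-49.6 -57. ] F [-0.8 -0.5  0.5] gap 0.6
turn deg [-0.12 -0.28 -3.19] tool shift [-57.    8.8  83.3] after turn [-57.    5.4  83.6] vel 0.074
```

Request:
step_arm(rows=[0, 0, 0, -0.1, -0.3, -3.2, 0, -0.03, 0.003, 0, 0, 0, 0, 0, -0.027, 0.002, 0, 0, 0, 0, 0, 0, 0, 0.03, 0, 0, 0, 0, 0, 0, 0.03, 0, 0, 0, 0, 0, 0, 0.023, 0, 0, 0, 0, 0, 0, 0, 0, 0, 0, 0])

```text
time_s: 3.3
position: [508.4, 38.1, 316.2]
eef_rot: [-0.58, 0.814, -0.001, -0.001]
contact_force: [0.1, 0.6, 0.8]
finger_gap: 0.1
```

```bash
python3 -c "
from h import *
go((-55,0),82)
cv2.imwrite('pics/s2.png',cv2.resize(cams.camera('side')[170:300,240:420],None,fx=4,fy=4,interpolation=2))"
```

```text
t 3.3 tip [508.4  37.7 117.2] L [-50.5  -6. ] F [0.1 0.6 0.8] gap 0.1
turn deg [-0.04 -0.1  -0.56] tool shift [-6.   4.6 35.2] after turn [-6.   4.5 35.2] vel 0.032
```

View pics/s2.png

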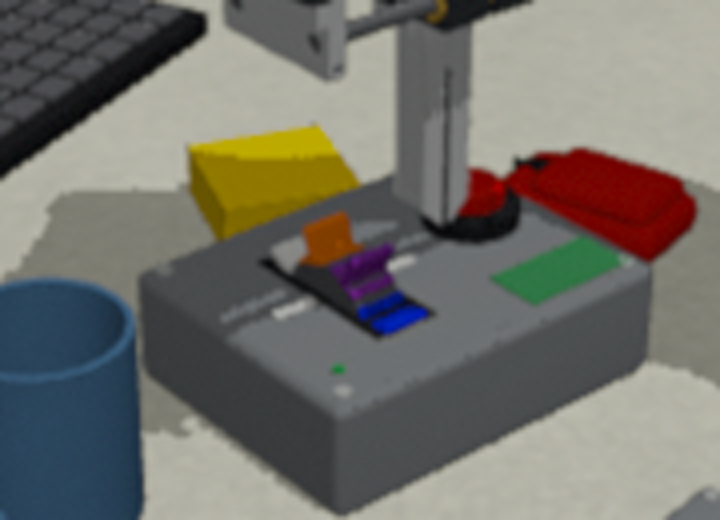

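Same state: orange leans away and purple leans towards the robot, both off upright. I'll nudge purple to about upright first, so the detent settles, then look.

Request:
step_arm(rows=[-0.006, 0.004, 0.012, 0, 0, -0.5, 0, 0, 0, 0.012, 0, 0, 0, 0, 0, 0, 0.008, 0, 0, 0, 0, 0, 0, 0.003, 0, 0, 0, 0, 0, 0, 0, 0, 0, 0, 0])

```text
time_s: 3.85
position: [508.1, 44.2, 282.9]
eef_rot: [-0.583, 0.812, -0.003, 0.002]
contact_force: [-0.0, 0.0, -0.7]
finger_gap: 0.5
```

```bash
python3 -c "
from h import *
go((-25,0),82)"
```

```text
t 3.85 tip [509.2  43.7  83.9] L [-51.6  -0.1] F [-0.   0.  -0.7] gap 0.5
turn deg [-0.36 -0.04 -0.16] tool shift [ -0.2 -26.6   2. ] after turn [ -0.1 -26.6   1.9] vel 0.004
```

Request:
step_arm(rows=[0, -0.01, 0.002, -0.3, 0, 0, 0, 0, -0.01, 0, 0, 0, 0, 0, 0, -0.006, 0, 0, 0, 0, 0, 0, -0.004, 0, 0, 0, 0, 0, 0, -0.004, 0, 0, 0, 0, 0, 0, -0.003, 0, 0, 0, 0, 0])

```text
time_s: 4.45
position: [546.9, 31.1, 281.8]
eef_rot: [-0.583, 0.813, -0.001, 0.0]
contact_force: [-1.6, 0.0, 0.1]
finger_gap: 0.4
```

```bash
cat >> h.py <<'E'
def fins():
    I={q:cams.camera(q) for q in("top","side")}
    for s,lo,hi in(("orange",(8,120,60),(18,255,255)),("purple",(140,80,40),(160,255,255)),("blue",(115,120,40),(130,255,255))):
      for q in I:
        h=cv2.inRange(cv2.cvtColor(I[q],cv2.COLOR_BGR2HSV),lo,hi)>0
        k=np.zeros(h.shape,bool); k[(slice(195,260) if q=="top" else slice(210,270)),300:360]=1
        print(s,q,blobs(h&k,6))
E
python3 -c "
from h import *
go((-14,0),82);fins()"
```

```text
t 4.45 tip [547.2  30.9  82.8] L [-11.5  -0.2] F [-1.6  0.   0.1] gap 0.4
turn deg [-0.11 -0.02 -0.19] tool shift [-0.2  2.5  0.8] after turn [-0.2  2.5  0.8] vel 0.074
orange top []
orange side [([315.1, 230.1], 87)]
purple top []
purple side [([323.7, 234.5], 67)]
blue top []
blue side [([333.6, 242.9], 132)]
```

Request:
step_arm(rows=[0, 0.015, 0, 0, 0, 0, 0, 0, 0.025, 0, 0, 0, 0, 0, 0, 0.025, 0, 0, 0, 0, 0, 0, 0.025, 0, 0, 0, 0, 0, 0, 0.02, 0, 0, 0, 0, 0, 0, 0, 0, 0, 0, 0, 0])

```text
time_s: 5.15
position: [438.1, 67.6, 281.3]
eef_rot: [-0.583, 0.813, -0.001, 0.001]
contact_force: [0.5, -0.4, 1.0]
finger_gap: 0.2
```

```bash
python3 - <<'E'
from h import *
go((-55,0),82);fins()
a=cv2.resize(cams.camera('side')[200:270,280:370],(450,350),interpolation=2)
b=cv2.convertScaleAbs(cv2.resize(cams.camera('top')[195:265,300:370],(350,350),interpolation=2),alpha=1.6)
cv2.imwrite('pics/s3.png',np.hstack([a,b]))
E
```

```text
t 5.15 tip [438.6  67.4  82.3] L [-1.261e+02 -1.000e-01] F [ 0.5 -0.4  1. ] gap 0.2
turn deg [-0.15 -0.03 -0.19] tool shift [ -0.3 -71.1   0.5] after turn [ -0.1 -71.1   0.3] vel 0.038
orange top [([329.0, 216.9], 132)]
orange side [([315.3, 230.1], 95)]
purple top [([329.0, 225.3], 16)]
purple side [([326.1, 232.0], 138)]
blue top []
blue side [([333.9, 242.8], 157)]
```

View pics/s3.png

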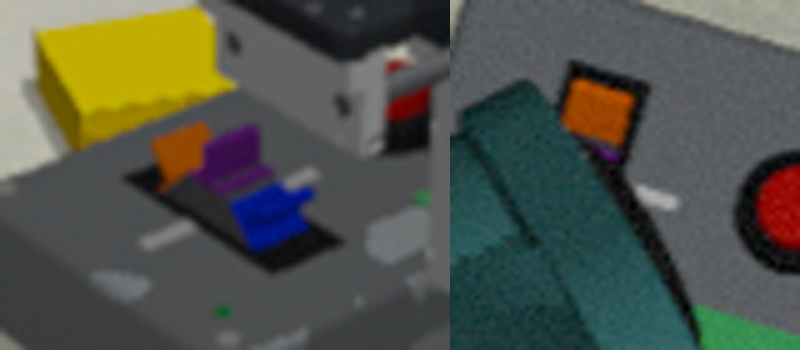

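Side view: purple now stands upright, at (326,232) against a predicted (326,230). Orange is at +45° and blue is on the near side. One click is left, so I'll make one full level flick.

Request:
step_arm(rows=[0, -0.03, 0, 0, 0, 0, 0, 0, -0.03, 0, 0, 0, 0, 0, 0, -0.015, 0, 0, 0, 0, 0, 0, -0.01, 0, 0, 0, 0, 0, 0, -0.008, 0, 0, 0, 0, 0, 0, 0, 0, 0, 0, 0, 0])

```text
time_s: 5.95
position: [534.6, 33.9, 280.8]
eef_rot: [-0.581, 0.814, -0.001, 0.001]
contact_force: [-0.1, 0.4, -0.4]
finger_gap: 0.6
```

```bash
python3 -c "
from h import *
go((40,0),81.5)"
```

```text
t 5.95 tip [535.3  33.8  81.8] L [-23.8  -1.2] F [-0.1  0.4 -0.4] gap 0.6
turn deg [-0.19  0.05 -0.44] tool shift [ -1.7 -63.8   0.5] after turn [ -1.2 -63.8   0.3] vel 0.016
```

Request:
step_arm(rows=[-0.001, -0.008, 0, 0, 0, -0.4, 0, 0, -0.008, 0, 0, 0, 0, 0, 0, -0.008, 0, 0, 0, 0, 0, 0, -0.008, 0, 0, 0, 0, 0, 0, -0.008, 0, 0, 0, 0, 0, 0, -0.008, 0, 0, 0, 0, 0, 0, -0.006, 0, 0, 0, 0, 0, 0, -0.006, 0, 0, 0, 0, 0, 0, 0, 0, 0, 0, 0, 0])

```text
time_s: 6.85
position: [594.6, 15.6, 280.7]
eef_rot: [-0.585, 0.811, -0.0, -0.0]
contact_force: [0.2, 0.2, 0.1]
finger_gap: 0.6
```

```bash
python3 -c "
from h import *
go((40,0),81.5);fins()"
```

```text
t 6.85 tip [594.6  15.5  81.7] L [38.3  0.3] F [0.2 0.2 0.1] gap 0.6
turn deg [-0.   -0.01  0.12] tool shift [ 0.3 -1.7  0.2] after turn [ 0.3 -1.7  0.2] vel 0.009
orange top []
orange side []
purple top []
purple side [([315.3, 230.2], 81)]
blue top [([322.2, 228.6], 65)]
blue side [([325.8, 232.0], 134)]
```

Blue is now at (326,232), the upright position, and purple is at +45°. I'll lift and move over to the button.

Request:
step_arm(rows=[0, 0, -0.02, 0, 0, 0, 0, 0, 0, -0.025, 0, 0, 0, 0, 0.03, 0.01, 0, 0, 0, 0, 0, 0.03, 0.01, 0, 0, 0, 0, 0, 0.02, 0.006, 0, 0, 0, 0, 0, 0, 0, 0, 0, 0, 0, 0])

```text
time_s: 7.55
position: [541.0, -52.1, 327.3]
eef_rot: [-0.587, 0.81, 0.0, -0.001]
contact_force: [0.1, 0.3, -0.5]
finger_gap: 0.3
```

```bash
python3 - <<'E'
from h import *
go((10,-85),90);fins()
a=cv2.resize(cams.camera('side')[200:270,280:370],(450,350),interpolation=2)
b=cv2.convertScaleAbs(cv2.resize(cams.camera('top')[195:265,300:370],(350,350),interpolation=2),alpha=1.6)
cv2.imwrite('pics/s4.png',np.hstack([a,b]))
E
```

```text
t 7.55 tip [540.7 -52.2 128.3] L [  8.7 -81. ] F [ 0.1  0.3 -0.5] gap 0.3
turn deg [ 0.07 -0.05  0.34] tool shift [ 3.9 -1.3 38.3] after turn [ 4.  -1.3 38.3] vel 0.023
orange top []
orange side []
purple top []
purple side [([315.4, 230.2], 79)]
blue top [([325.4, 228.4], 110)]
blue side [([325.8, 232.0], 135)]
```

View pics/s4.png

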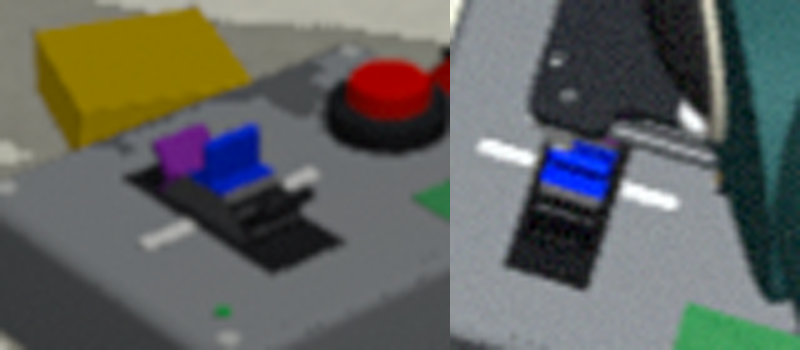

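Blue stands between the marks in both views. Pressing the button now.

Request:
step_arm(rows=[0.004, -0.001, 0.015, 0, 0, 0.3, 0, 0, 0, 0.015, 0, 0, 0, 0, 0, 0, 0.008, 0, 0, 0, 0, 0, 0, 0, 0, 0, 0, 0])

```text
time_s: 8.15
position: [542.9, -51.1, 284.9]
eef_rot: [-0.587, 0.809, 0.002, 0.0]
contact_force: [-0.4, 0.4, 0.5]
finger_gap: 0.9
```

```bash
python3 -c "
from h import *
go((10,-85),73.5)"
```

```text
t 8.15 tip [542.6 -50.6  85.9] L [  9.9 -79. ] F [-0.4  0.4  0.5] gap 0.9
turn deg [0.14 0.11 0.42] tool shift [ 6.1 -0.1 12.4] after turn [ 6.  -0.1 12.4] vel 0.008
```

Request:
step_arm(rows=[0.006, 0, 0, 0, 0, 0.3, 0, 0, 0, 0, 0, 0, 0, 0])

```text
time_s: 8.35
position: [541.0, -56.9, 284.3]
eef_rot: [-0.585, 0.811, 0.002, -0.0]
contact_force: [0.1, 0.5, -0.0]
finger_gap: 0.8
```

```bash
python3 -c "
from h import *
go((10,-85),73.5)"
```

```text
t 8.35 tip [540.5 -56.3  85.3] L [  9.7 -85. ] F [ 0.1  0.5 -0. ] gap 0.8
turn deg [0.21 0.12 0.14] tool shift [ 0.  -0.3 11.8] after turn [-0.  -0.3 11.8] vel 0.014
```

Request:
step_arm(rows=[0, 0, 0.004, 0, 0, 0, 0, 0, 0, 0.003, 0, 0, 0, 0, 0, 0, 0.003, 0, 0, 0, 0, 0, 0, 0.002, 0, 0, 0, 0, 0, 0, 0.001, 0, 0, 0, 0])

```text
time_s: 8.85
position: [541.4, -57.0, 272.9]
eef_rot: [-0.585, 0.811, 0.001, 0.0]
contact_force: [-14.1, 0.7, 34.9]
finger_gap: 0.3
```

```bash
python3 -c "
from h import *
go((10,-85),73.5)"
```

```text
t 8.85 tip [541.2 -56.6  73.9] L [ 10.6 -85.1] F [-14.1   0.7  34.9] gap 0.3
turn deg [0.07 0.08 0.1 ] tool shift [-0.1  0.6  0.4] after turn [-0.1  0.6  0.4] vel 0.009
```

The button is at its stop: tip at 73.9 mm and 35 N, well over the 5 N needed. Releasing and lifting clear.

Request:
step_arm(rows=[0, 0, -0.006, 0, 0, 0, 0, 0, 0, -0.02, 0, 0, 0, 0, 0, 0, -0.03, 0, 0, 0, 0, 0, 0, -0.04, 0, 0, 0, 0, 0, 0, -0.04, 0, 0, 0, 0, 0.03, 0.03, 0, 0, 0, 0, 0, 0.03, 0.03, 0, 0, 0, 0, 0, 0, 0, 0, 0, 0, 0, 0, 0, 0, 0, 0, 0, 0, 0])

```text
time_s: 9.75
position: [463.8, -95.4, 414.4]
eef_rot: [-0.586, 0.81, -0.0, 0.001]
contact_force: [0.6, 0.1, 0.2]
finger_gap: 0.3
```

```bash
python3 - <<'E'
from h import *
go((0,0),100);fins()
cv2.imwrite('pics/s5.png',cams.camera('side')[150:350,220:440].repeat(3,0).repeat(3,1))
E
```

```text
t 9.75 tip [464.1 -95.3 215.4] L [ -50.3 -146.2] F [0.6 0.1 0.2] gap 0.3
turn deg [-0.09  0.08  0.21] tool shift [-145.8  -50.7  115.7] after turn [-146.2  -50.3  115.4] vel 0.031
orange top []
orange side []
purple top [([328.9, 216.8], 133)]
purple side [([315.4, 230.1], 80)]
blue top [([325.3, 227.8], 124)]
blue side [([325.9, 232.1], 137)]
```

View pics/s5.png

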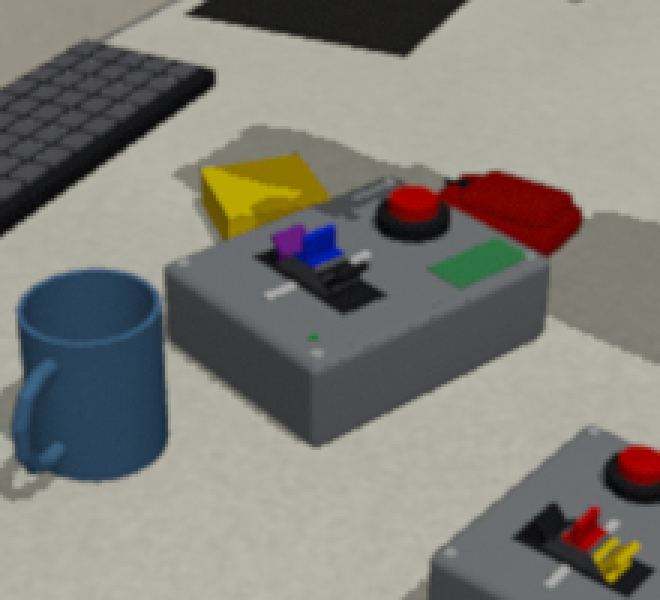

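The blue fin is upright between the marks, the button is back up, and the mug, notes and mouse look untouched. The arm is clear, so I'm handing in.

```bash
python3 -c "
from workcell import arm
print(arm.hand_in())"
```

```text
the job is handed in; nothing more can be done
None
```

The larger logger is set to blue and its red button was pressed and released. I handed the job in at about 9.8 s of robot time; no verdict is reported.

- **Wheel:** it started stuck between clicks, about 20° past orange. I first nudged purple to upright, then made one level flick at about 82 mm that brought blue up, with a check after each. In the last side view blue is at (325.9, 232.1) px. That is the spot where purple had stood when upright. It is within 2 px of the computed upright position in both views.
- **Button:** I pressed it only after blue was confirmed upright. The fingertip bottomed at 73.9 mm, about 6 mm of travel, with 35 N at the wrist. In the last picture the button looks up again, though I did not measure its travel back.
- **Surroundings:** the arm was clear with contact force near zero. The mug, notes and mouse looked unmoved in the last picture, judged by eye.
- **Disagreement:** the wheel's start between clicks did not match the "two to five clicks short" in the task, as it was about one and a half clicks short.

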